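Sort part-used glue cartridges by weight

TASK

Pull the blue tray fully out along its runners, then empty the upright plywood rack of its part-used glue cartridges: they look alike, so pull each one out and feel its weight; those that weigh more than about 220 g go into the tray, the lighter ones into the cardboard box, standing or lying as you like. When all are sorted, push the tray fully home against its end stop and let go. Do not knock over the glue bottle or the spray can at the back.

Things in the scene. Friction and masses are not known exactly. Their poses are not given: they have to be found in the camera images.
- cart_a: Glue cartridge (up to six, all alike; some absent): white cylinder 42 mm across, 170 mm long, with an orange sleeve and a black stub 16 mm across, 14 mm high on top. Origin: centre of its underside; z along it to the stub. Weighs 90 to 480 g, which cannot be seen. Starts upright in a rack cell, its lower end 4 mm over the bench, 74 mm of the cylinder showing above the rack.
- cart_b: Glue cartridge (up to six, all alike; some absent): white cylinder 42 mm across, 170 mm long, with an orange sleeve and a black stub 16 mm across, 14 mm high on top. Origin: centre of its underside; z along it to the stub. Weighs 90 to 480 g, which cannot be seen. Starts upright in a rack cell, its lower end 4 mm over the bench, 74 mm of the cylinder showing above the rack.
- cart_c: Glue cartridge (up to six, all alike; some absent): white cylinder 42 mm across, 170 mm long, with an orange sleeve and a black stub 16 mm across, 14 mm high on top. Origin: centre of its underside; z along it to the stub. Weighs 90 to 480 g, which cannot be seen. Starts upright in a rack cell, its lower end 4 mm over the bench, 74 mm of the cylinder showing above the rack.
- cart_d: Glue cartridge (up to six, all alike; some absent): white cylinder 42 mm across, 170 mm long, with an orange sleeve and a black stub 16 mm across, 14 mm high on top. Origin: centre of its underside; z along it to the stub. Weighs 90 to 480 g, which cannot be seen. Starts upright in a rack cell, its lower end 4 mm over the bench, 74 mm of the cylinder showing above the rack.
- cart_e: Glue cartridge (up to six, all alike; some absent): white cylinder 42 mm across, 170 mm long, with an orange sleeve and a black stub 16 mm across, 14 mm high on top. Origin: centre of its underside; z along it to the stub. Weighs 90 to 480 g, which cannot be seen. Starts upright in a rack cell, its lower end 4 mm over the bench, 74 mm of the cylinder showing above the rack.
- cart_f: Glue cartridge (up to six, all alike; some absent): white cylinder 42 mm across, 170 mm long, with an orange sleeve and a black stub 16 mm across, 14 mm high on top. Origin: centre of its underside; z along it to the stub. Weighs 90 to 480 g, which cannot be seen. Starts upright in a rack cell, its lower end 4 mm over the bench, 74 mm of the cylinder showing above the rack.
- mid_a (a point): Centre of the 170 mm cylinder of cart_a, 85 mm along its z from its origin.
- mid_b (a point): Centre of the 170 mm cylinder of cart_b, 85 mm along its z from its origin.
- mid_c (a point): Centre of the 170 mm cylinder of cart_c, 85 mm along its z from its origin.
- mid_d (a point): Centre of the 170 mm cylinder of cart_d, 85 mm along its z from its origin.
- mid_e (a point): Centre of the 170 mm cylinder of cart_e, 85 mm along its z from its origin.
- mid_f (a point): Centre of the 170 mm cylinder of cart_f, 85 mm along its z from its origin.
- rack: Fixed plywood rack, 304 (x) by 54 (y) by 100 mm high, with six square cells (46 mm inside, 50 mm apart, centred at x = -125, -75, -25, 25, 75, 125 mm) in a row along its x axis. Origin: centre of its underside.
- carton: Loose open cardboard box for the used-up cartridges, 260 (x) by 170 (y) by 90 mm high outside, walls and floor 5 mm. Origin: centre of its underside, z up.
- tray_floor (a point): Centre of the inner floor of the blue sliding tray for the cartridges worth keeping (250 (x) by 160 (y) mm inside, walls 5 mm thick and 30 mm high above this floor, 20 mm over the bench). The tray slides along +y of this frame.
- tray_grip (a point): Near the top of the tray's wooden grip, a block 70 (x) by 16 (y) by 60 mm high standing up 125 mm from the tray's middle on its -y side; its top is 15 mm above this point and 82 mm over the bench.
- tray (a joint): Position of the sliding tray along its runners in m: 0 fully out, 0.10 fully home against the end stop.
- runners: The fixed base board with two runners that carries the tray, 220 by 310 mm, with a dark wooden end stop at its +y end. Origin on its underside; +y is the direction home.
- glue_bottle: Bystander: red glue bottle, 60 mm across and 170 mm high, standing at the back of the bench. Origin: centre of its underside.
- spray_can: Bystander: white and green spray can, 62 mm across and 180 mm high, standing at the back of the bench. Origin: centre of its underside.
Things that resemble listed ones, but are neither listed nor needed, are in the scene too. Leave any pink look-alike of the cart_e alone.

How it is judged:
On the way, in this order (a step that is already met when the one before it is completed fails the run):
1. the tray is pulled out (value of joint tray below 0.03 m), for 0.2 s.
2. every cartridge rests in the tray (heavy ones) or in the cardboard box (light ones) (((x of mid_a in the frame of tray_floor between -0.13 and 0.13 m and y of mid_a in the frame of tray_floor between -0.085 and 0.085 m and z of mid_a in the frame of tray_floor between 0 and 0.13 m and linear speed of cart_a below 0.03 m/s and contact force between cart_a and anything else above 1.67 N) or (x of mid_a in the frame of carton between -0.13 and 0.13 m and y of mid_a in the frame of carton between -0.085 and 0.085 m and z of mid_a in the frame of carton between 0 and 0.13 m and linear speed of cart_a below 0.03 m/s and contact force between cart_a and anything else below 2.65 N)) and ((x of mid_b in the frame of tray_floor between -0.13 and 0.13 m and y of mid_b in the frame of tray_floor between -0.085 and 0.085 m and z of mid_b in the frame of tray_floor between 0 and 0.13 m and linear speed of cart_b below 0.03 m/s and contact force between cart_b and anything else above 1.67 N) or (x of mid_b in the frame of carton between -0.13 and 0.13 m and y of mid_b in the frame of carton between -0.085 and 0.085 m and z of mid_b in the frame of carton between 0 and 0.13 m and linear speed of cart_b below 0.03 m/s and contact force between cart_b and anything else below 2.65 N)) and ((x of mid_c in the frame of tray_floor between -0.13 and 0.13 m and y of mid_c in the frame of tray_floor between -0.085 and 0.085 m and z of mid_c in the frame of tray_floor between 0 and 0.13 m and linear speed of cart_c below 0.03 m/s and contact force between cart_c and anything else above 1.67 N) or (x of mid_c in the frame of carton between -0.13 and 0.13 m and y of mid_c in the frame of carton between -0.085 and 0.085 m and z of mid_c in the frame of carton between 0 and 0.13 m and linear speed of cart_c below 0.03 m/s and contact force between cart_c and anything else below 2.65 N)) and ((x of mid_d in the frame of tray_floor between -0.13 and 0.13 m and y of mid_d in the frame of tray_floor between -0.085 and 0.085 m and z of mid_d in the frame of tray_floor between 0 and 0.13 m and linear speed of cart_d below 0.03 m/s and contact force between cart_d and anything else above 1.67 N) or (x of mid_d in the frame of carton between -0.13 and 0.13 m and y of mid_d in the frame of carton between -0.085 and 0.085 m and z of mid_d in the frame of carton between 0 and 0.13 m and linear speed of cart_d below 0.03 m/s and contact force between cart_d and anything else below 2.65 N)) and ((x of mid_e in the frame of tray_floor between -0.13 and 0.13 m and y of mid_e in the frame of tray_floor between -0.085 and 0.085 m and z of mid_e in the frame of tray_floor between 0 and 0.13 m and linear speed of cart_e below 0.03 m/s and contact force between cart_e and anything else above 1.67 N) or (x of mid_e in the frame of carton between -0.13 and 0.13 m and y of mid_e in the frame of carton between -0.085 and 0.085 m and z of mid_e in the frame of carton between 0 and 0.13 m and linear speed of cart_e below 0.03 m/s and contact force between cart_e and anything else below 2.65 N)) and ((x of mid_f in the frame of tray_floor between -0.13 and 0.13 m and y of mid_f in the frame of tray_floor between -0.085 and 0.085 m and z of mid_f in the frame of tray_floor between 0 and 0.13 m and linear speed of cart_f below 0.03 m/s and contact force between cart_f and anything else above 1.67 N) or (x of mid_f in the frame of carton between -0.13 and 0.13 m and y of mid_f in the frame of carton between -0.085 and 0.085 m and z of mid_f in the frame of carton between 0 and 0.13 m and linear speed of cart_f below 0.03 m/s and contact force between cart_f and anything else below 2.65 N))), for 0.2 s.
3. then the tray is pushed fully home (value of joint tray above 0.093 m), for 0.2 s.
At the end, for the whole second after the job is handed in: Every cartridge present rests in the tray or the box (centre within its walls, under 130 mm above its floor), none under 170 g in the tray, none over 270 g in the box (between, either will do); the tray is within 7 mm of its end stop; all released and at rest (((x of mid_a in the frame of tray_floor between -0.13 and 0.13 m and y of mid_a in the frame of tray_floor between -0.085 and 0.085 m and z of mid_a in the frame of tray_floor between 0 and 0.13 m and linear speed of cart_a below 0.03 m/s and contact force between cart_a and anything else above 1.67 N) or (x of mid_a in the frame of carton between -0.13 and 0.13 m and y of mid_a in the frame of carton between -0.085 and 0.085 m and z of mid_a in the frame of carton between 0 and 0.13 m)) and ((x of mid_b in the frame of tray_floor between -0.13 and 0.13 m and y of mid_b in the frame of tray_floor between -0.085 and 0.085 m and z of mid_b in the frame of tray_floor between 0 and 0.13 m and linear speed of cart_b below 0.03 m/s and contact force between cart_b and anything else above 1.67 N) or (x of mid_b in the frame of carton between -0.13 and 0.13 m and y of mid_b in the frame of carton between -0.085 and 0.085 m and z of mid_b in the frame of carton between 0 and 0.13 m)) and ((x of mid_c in the frame of tray_floor between -0.13 and 0.13 m and y of mid_c in the frame of tray_floor between -0.085 and 0.085 m and z of mid_c in the frame of tray_floor between 0 and 0.13 m and linear speed of cart_c below 0.03 m/s and contact force between cart_c and anything else above 1.67 N) or (x of mid_c in the frame of carton between -0.13 and 0.13 m and y of mid_c in the frame of carton between -0.085 and 0.085 m and z of mid_c in the frame of carton between 0 and 0.13 m)) and ((x of mid_d in the frame of tray_floor between -0.13 and 0.13 m and y of mid_d in the frame of tray_floor between -0.085 and 0.085 m and z of mid_d in the frame of tray_floor between 0 and 0.13 m and linear speed of cart_d below 0.03 m/s and contact force between cart_d and anything else above 1.67 N) or (x of mid_d in the frame of carton between -0.13 and 0.13 m and y of mid_d in the frame of carton between -0.085 and 0.085 m and z of mid_d in the frame of carton between 0 and 0.13 m)) and ((x of mid_e in the frame of tray_floor between -0.13 and 0.13 m and y of mid_e in the frame of tray_floor between -0.085 and 0.085 m and z of mid_e in the frame of tray_floor between 0 and 0.13 m and linear speed of cart_e below 0.03 m/s and contact force between cart_e and anything else above 1.67 N) or (x of mid_e in the frame of carton between -0.13 and 0.13 m and y of mid_e in the frame of carton between -0.085 and 0.085 m and z of mid_e in the frame of carton between 0 and 0.13 m)) and ((x of mid_f in the frame of tray_floor between -0.13 and 0.13 m and y of mid_f in the frame of tray_floor between -0.085 and 0.085 m and z of mid_f in the frame of tray_floor between 0 and 0.13 m and linear speed of cart_f below 0.03 m/s and contact force between cart_f and anything else above 1.67 N) or (x of mid_f in the frame of carton between -0.13 and 0.13 m and y of mid_f in the frame of carton between -0.085 and 0.085 m and z of mid_f in the frame of carton between 0 and 0.13 m)) and value of joint tray above 0.093 m and velocity of joint tray below 0.02 m/s); the robot touches nothing.
It fails at once if the glue bottle is knocked over (angle between glue_bottle's own z axis and vertical above 0.7 rad).
It fails at once if the spray can is knocked over (angle between spray_can's own z axis and vertical above 0.7 rad).
Of cart_a, cart_b, cart_c, cart_d, cart_e, cart_f only 4 to 6 are there at a start; the rules pass over those that are not, and their reading is None.
At some moment in a run one of carton may be knocked a few centimetres aside while the robot is not near it.
Once in a run the grip may slacken for a moment while it holds something.
It also fails if it takes over 210 s, if anything falls off the work surface, if the arm or the gripper's body presses on something with over 40 N, if the wrist force passes 120 N, or if a joint passes its speed limit or range.

ROBOT

A 6-joint arm with a two-finger parallel gripper is mounted at the origin on the work surface. World frame = base frame: x ahead of the robot, y to its left, z up, the work surface at z = 0. Lengths are in m, angles in rad, forces in N, time in s.
With the tool pointing down it reaches from about 0.35 to 0.975 m from the base axis. Payload 4.9 kg.
Tool frame: the origin (TCP) lies between the finger pads; the fingertips stand manip.tcp_to_tips ahead of it and the grasp point (between the pads) lies 3 mm ahead of it (manip.tcp_to_tips is the distance from the TCP to the fingertips, in m); z points along the fingers, y is the line along which they close (so a half turn about z gives the same grasp; the last joint's range is limited). The gripper opens to 85 mm and grips with 20 to 120 N. Pads are 22 mm wide; open, the fingers measure 114 mm over their backs; the gripper's body (76 mm by 85 mm) begins 54 mm behind the grasp point. The pads swing forward as they close: fully open they stand 13 mm farther back than shut.
Start: joints at [1, 0.053, 1.613, -0, 1.476, -0.119], TCP at [0.273, 0.562, 0.253] pointing down, gripper open.
Joint ranges: [-3.01, 3.01], [-1.01, 2.22], [0.06, 2.58], [-1.02, 4.17], [0.09, 2.62], [-3.14, 3.14]. Speed limits (rad/s): [2.57, 2.57, 3.14, 3.14, 3.14, 3.14].

INTERFACE

Orientations are given as a unit quaternion [x, y, z, w].
In Python, from bench import manip, viewer gives the robot as it stands.
- The arm moves only by the shell command python3 -m jog 'ROWS' [OPENING] [FORCE]. ROWS is JSON, one flat list of numbers, 4 for each row, row after row: the shift along the tool's x, y, z in units of 250 mm (1.0 is 250 mm), then the turn about the tool's z in units of 30 degrees (1.0 is 30 degrees). In form: [x, y, z, turn, x, y, z, turn, ...]. A call has 1 to 5 rows; each row is the pose to reach, as a shift and turn from the pose commanded when the call began, along the tool's axes at that moment; what a row does not reach only later rows make up. A row lasts 1/8 s, in which the tool goes at most 62.5 mm and 10.7 degrees, less where a joint would pass 70% of its speed; a pose out of reach is approached as far as the arm can. A call with a number of a shift or a turn outside -1 to 1 is refused whole. A call with a gripper value outside its range is refused whole. OPENING is the opening, from -1 (shut) to 1 (fully open), set as the call begins (- or left out, the last holds). The fingers move at their own pace and stop on an object; FORCE is the grip in N (left out, the last holds). Time passes only in rows, so rows that repeat a pose let the fingers close. It gives the time, the measured TCP pose, the force, the opening and the grip force at its end, in the units of the state.
- manip.get_obs(): the state, without advancing time (a new reading comes with each control period).
- viewer.get_image(name): name is "scene" or "top"; returns the picture (480x640x3 uint8, blue, green, red); there is no depth.
- viewer.calibration(name): a dict with "camera_matrix" (3x3 intrinsics, pixels), "R" (3x3) and "t" (3): a world point X has camera coordinates R X + t. Camera axes: x right, y down, z forward; pixel columns grow to the right and rows downward; lengths in m; the calibration is good to about 2 mm. A picture is of the moment at which its call begins. calibration takes no time and is no camera call.
- manip.sign_off(): hands the job in; it is judged then, once.
The state is a dict: "t": time; "q": joint angles; "qvel": joint speeds; "joint_torque": joint torques, N m; "tcp_pos": TCP position; "tcp_rot": TCP orientation; "wrist_force": force on the tool from outside, world axes, zero at the start; "ft_torque": the same for the moment, N m; "gripper_width": finger opening in m; "finger_force": force on a finger pad.
Only numpy, scipy, OpenCV 4.12 (cv2) and the standard library are available. Lean on these libraries where they do the work, as an engineer would, in place of code of your own. Each camera call takes 0.05 s, during which the arm holds its last target. There are 200 camera calls.

## Working session

There is one attempt and no reset: what is moved stays moved. The work goes in short steps, Python scripts to look and compute and a shell command to move; the robot and the scene stay as the last step left them, time stands still between calls to the robot, and variables do not carry over. Pictures are saved under pics/ and viewed, at most 14 in all, crops included, and the job is handed in when it is done.

```bash
ls; mkdir -p pics; python3 - <<'E'
from bench import manip, viewer
import cv2
for n in("scene","top"):
    cv2.imwrite(f"pics/{n}0.png",viewer.get_image(n))
    c=viewer.calibration(n);print(n,c)
print(manip.get_obs(),manip.tcp_to_tips)
E
```

```text
pics
scene {'camera_matrix': array([[528.56285318,   0.        , 316.81758263],
       [  0.        , 528.56285318, 245.49312963],
       [  0.        ,   0.        ,   1.        ]]), 'R': array([[ 0.20484044,  0.97875193, -0.00922208],
       [ 0.77967675, -0.16885801, -0.60298519],
       [-0.59173014,  0.11632552, -0.79769907]]), 't': array([-0.09692724, -0.35639232,  1.51450556])}
top {'camera_matrix': array([[564.15463166,   0.        , 316.93212454],
       [  0.        , 564.15463166, 234.55005273],
       [  0.        ,   0.        ,   1.        ]]), 'R': array([[-6.18167258e-04, -9.99628329e-01, -2.72547461e-02],
       [-9.84507982e-01,  5.38717754e-03, -1.75256987e-01],
       [ 1.75338676e-01,  2.67241769e-02, -9.84145399e-01]]), 't': array([0.01606233, 0.5485253 , 1.21394124])}
{'t': 0.1, 'q': array([ 1.00000754e+00,  5.33165938e-02,  1.61414266e+00, -1.79007593e-05,
        1.47599189e+00, -1.19002063e-01]), 'qvel': array([ 0.00051578, -0.00067761, -0.0047328 ,  0.00018528, -0.00150109,
        0.00087384]), 'joint_torque': array([ 9.09551418e-04, -3.94899273e+01, -3.71362853e+01, -7.85371230e-05,
        3.87180582e-03, -9.35496587e-06]), 'tcp_pos': array([0.27258312, 0.56185374, 0.25217833]), 'tcp_rot': array([ 2.23976189e-01,  9.74594174e-01, -8.77534518e-04, -3.05791302e-04]), 'wrist_force': array([-0.09182811, -0.21435854,  0.340575  ]), 'ft_torque': array([-0.06010865, -0.02351978, -0.01952166]), 'finger_force': 0.0, 'gripper_width': 0.08517926573407827} 0.022
```

View pics/scene0.png

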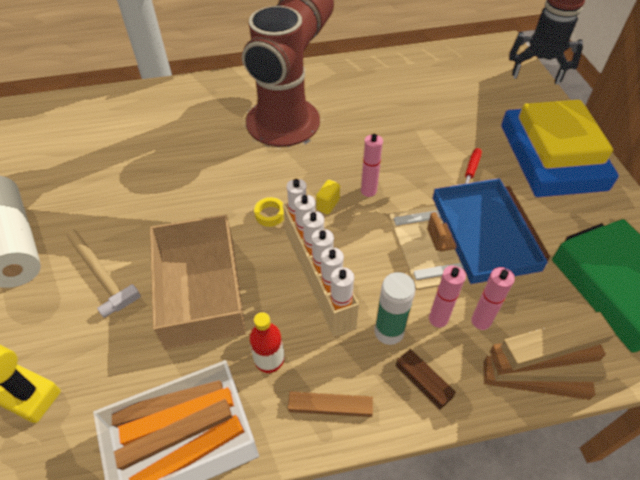

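View pics/top0.png

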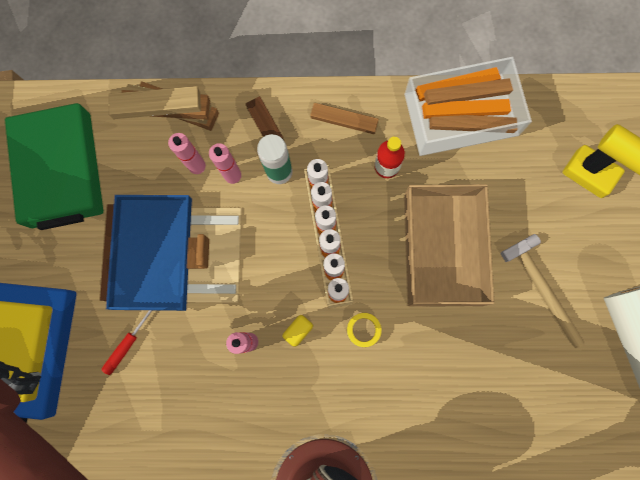

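Candidates (top view). Cartridges wanted: the white/orange ones with black stubs in the rack at (318,170), (321,193), (325,216), (330,240), (334,264) and (339,289). The pink look-alikes at (186,153), (224,162) and (240,343) stay untouched.

- **Tray:** the blue one at (150,252) with wooden grip (198,250), on runners. Not the blue/yellow trays at (30,350) or the green one at (55,165).
- **Box:** the brown one at (450,245), not the white one at (470,105).

It looks home, because the dark end stop sits right beside it at (107,250).

```bash
cat > h.py <<'E'
import numpy as np, cv2
from bench import manip, viewer
def ray(n,uv,z):
    c=viewer.calibration(n);K,R,t=c["camera_matrix"],c["R"],c["t"]
    uv=np.atleast_2d(np.float64(uv));o=-R.T@t
    d=(R.T@np.linalg.inv(K)@np.c_[uv,np.ones(len(uv))].T).T
    return o+d*((z-o[2])/d[:,2])[:,None]
def proj(n,P):
    c=viewer.calibration(n);x=(c["camera_matrix"]@(c["R"]@np.atleast_2d(P).T+c["t"][:,None])).T
    return x[:,:2]/x[:,2:]
def pose():
    o=manip.get_obs();x,y,z,w=o["tcp_rot"]
    from scipy.spatial.transform import Rotation as Ro
    return o,np.array(o["tcp_pos"]),Ro.from_quat(o["tcp_rot"]).as_matrix()
def to(target,yaw=None):
    """rows units for world target; yaw = wanted world angle of tool y (mod pi)"""
    o,p,R=pose();s=R.T@(np.array(target)-p)/.25
    tr=0
    if yaw is not None:
        cur=np.arctan2(R[1,1],R[0,1]);d=(yaw-cur+np.pi/2)%np.pi-np.pi/2;tr=-np.degrees(d)/30
    print("pos",p.round(4),"shift",s.round(3),"turn",round(tr,3),"q6",o["q"][5].round(2),"t",o["t"]);return s,tr
def stubs(im,n="top"):
    g=cv2.cvtColor(im,cv2.COLOR_BGR2GRAY);return g
E
python3 - <<'E'
from h import *
im=cv2.imread("pics/top0.png");g=cv2.cvtColor(im,cv2.COLOR_BGR2GRAY)
P=[]
for u,v in[(318,170),(321,193),(325,216),(330,240),(334,264),(339,289)]:
    w=(255-g[v-8:v+9,u-8:u+9].astype(float));w[w<175]=0
    yy,xx=np.mgrid[-8:9,-8:9];m=(xx**2+yy**2)<45;w*=m
    P.append([u+(w*xx).sum()/w.sum(),v+(w*yy).sum()/w.sum()])
W=ray("top",P,.187);print(np.round(P,1).tolist(),W.round(4).tolist())
print("spacing",np.linalg.norm(np.diff(W,axis=0),axis=1).round(4))
print("scene proj",proj("scene",W).round(0).tolist())
h=cv2.cvtColor(im,cv2.COLOR_BGR2HSV)
b=cv2.inRange(h,(95,100,40),(125,255,255));b[:150]=0;b[330:]=0;b[:,:80]=0;b[:,260:]=0
b=cv2.morphologyEx(b,cv2.MORPH_OPEN,np.ones((5,5)))
c=max(cv2.findContours(b,0,2)[0],key=cv2.contourArea);q=cv2.boxPoints(cv2.minAreaRect(c))
print("tray px",q.round(0).tolist(),ray("top",q,.05).round(3).tolist())
br=cv2.inRange(h,(3,110,60),(14,255,210));br[:,:188]=0;br[:,215:]=0;br[:225]=0;br[275:]=0
c=max(cv2.findContours(br,0,2)[0],key=cv2.contourArea);q=cv2.boxPoints(cv2.minAreaRect(c))
print("grip px",q.round(0).tolist(),ray("top",q,.082).round(3).tolist())
cq=[(409,185),(487,185),(493,303),(407,303)];print("carton",ray("top",cq,.09).round(3).tolist())
a=cv2.resize(im[155:315,95:350],None,fx=3,fy=3,interpolation=2)
cv2.imwrite("pics/c1.png",a)
cv2.imwrite("pics/c2.png",cv2.resize(im[170:320,390:510],None,fx=4,fy=4,interpolation=2))
E
```

```text
[[317.0, 167.4], [321.0, 190.3], [325.2, 214.2], [329.5, 238.4], [333.8, 262.7], [338.0, 287.6]] [[0.6626, 0.0103, 0.187], [0.6145, 0.0023, 0.187], [0.5653, -0.0059, 0.187], [0.5161, -0.0144, 0.187], [0.4674, -0.0226, 0.187], [0.4183, -0.0304, 0.187]]
spacing [0.0488 0.0499 0.0499 0.0494 0.0497]
scene proj [[342.0, 270.0], [332.0, 251.0], [323.0, 231.0], [313.0, 213.0], [305.0, 196.0], [297.0, 180.0]]
tray px [[106.0, 309.0], [112.0, 191.0], [191.0, 195.0], [185.0, 313.0]] [[0.384, 0.48, 0.05], [0.652, 0.483, 0.05], [0.641, 0.3, 0.05], [0.375, 0.304, 0.05]]
grip px [[188.0, 238.0], [196.0, 238.0], [196.0, 267.0], [188.0, 267.0]] [[0.537, 0.296, 0.082], [0.536, 0.278, 0.082], [0.473, 0.276, 0.082], [0.473, 0.293, 0.082]]
carton [[0.65, -0.188, 0.09], [0.649, -0.358, 0.09], [0.393, -0.357, 0.09], [0.394, -0.177, 0.09]]
```

View pics/c1.png

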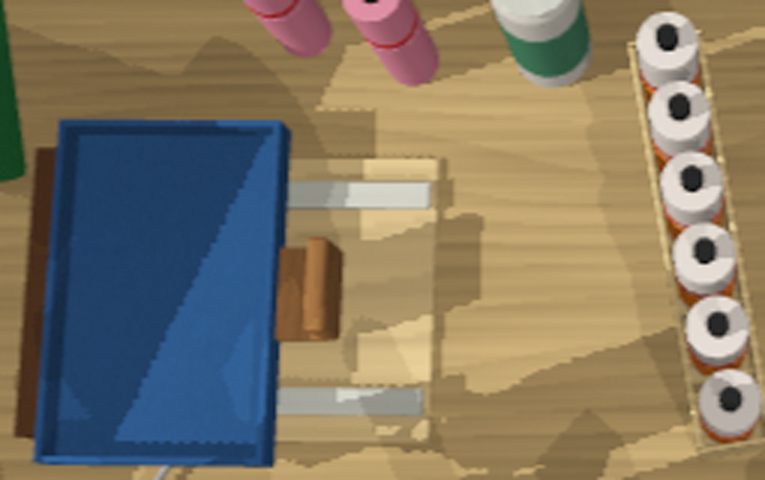

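View pics/c2.png

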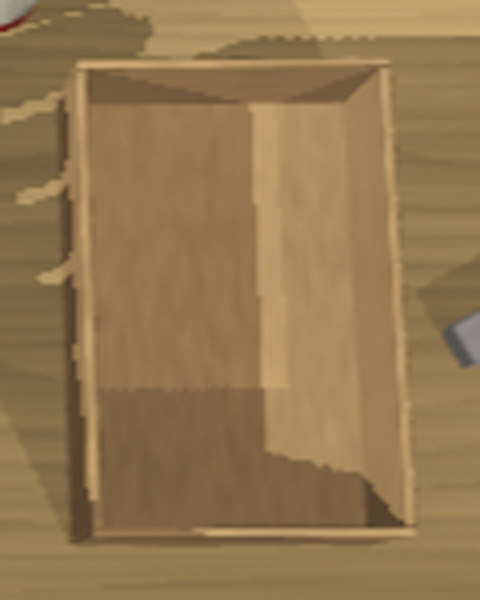

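Crop 1 shows the blue tray with its rim corners at about (115,196), (192,197), (186,310) and (107,309). The grip's top face is at about (200,251), and the six white cartridges are in the rack. Crop 2 shows the carton rim corners at about (409.5,185.5), (487.5,185.5), (493,303) and (413.7,303).

```bash
python3 - <<'E'
from h import *
T=ray("top",[(115,195.7),(191.7,196.7),(186,310),(107,309)],.05)[:,:2]
C=ray("top",[(409.5,185.5),(487.5,185.5),(493,303),(413.7,303)],.09)[:,:2]
for n,X in(("tray",T),("carton",C)):
    print(n,X.round(3).tolist(),"c",X.mean(0).round(4),"sides",[np.linalg.norm(X[i]-X[i-1]).round(3) for i in range(4)],
     "xdir",[np.degrees(np.arctan2(*(X[a]-X[b])[::-1])).round(1) for a,b in((0,3),(1,2))],"ydir",[np.degrees(np.arctan2(*(X[a]-X[b])[::-1])).round(1) for a,b in((0,1),(3,2))])
G=ray("top",(200.3,251),.082)[0];print("grip",G.round(4))
to([G[0],G[1],.2],np.radians(88))
E
```

```text
tray [[0.641, 0.476], [0.637, 0.3], [0.382, 0.302], [0.384, 0.478]] c [0.511 0.389] sides [np.float64(0.257), np.float64(0.177), np.float64(0.256), np.float64(0.176)] xdir [np.float64(-0.4), np.float64(-0.6)] ydir [np.float64(88.8), np.float64(89.2)]
carton [[0.649, -0.189], [0.648, -0.359], [0.393, -0.357], [0.394, -0.191]] c [ 0.5209 -0.2738] sides [np.float64(0.256), np.float64(0.169), np.float64(0.255), np.float64(0.166)] xdir [np.float64(0.3), np.float64(-0.5)] ydir [np.float64(89.5), np.float64(89.9)]
grip [0.5076 0.2678 0.082 ]
pos [0.2726 0.5619 0.2522] shift [-1.359 -0.647  0.21 ] turn -0.796 q6 -0.12 t 0.1
```

```bash
python3 -m jog '[-0.16,-0.08,0,-0.2,-0.36,-0.17,0,-0.4,-0.56,-0.27,0,-0.6,-0.76,-0.36,0,-0.83,-0.9,-0.43,0,-0.83]'; python3 -c "
from h import *
to([.509,.267,.16],np.radians(89))"
```

```text
t: 0.72
tcp_pos: [0.4293, 0.3654, 0.2528]
tcp_rot: [0.009, 1.0, -0.0, -0.0]
wrist_force: [0.0, 0.9, 0.4]
gripper_width: 0.0854
finger_force: 0.0
pos [0.4293 0.3654 0.2528] shift [-0.326 -0.387  0.371] turn -0.001 q6 -0.98 t 0.725
```

```bash
python3 -m jog '[-0.1,-0.12,0.1,0,-0.21,-0.24,0.2,0,-0.32,-0.36,0.3,0,-0.325,-0.387,0.4,0,-0.325,-0.387,0.5,0]' -0.1; python3 -c "
from h import *
to([.509,.267,.075],np.radians(89))
cv2.imwrite('pics/s1.png',cv2.resize(viewer.get_image('scene')[120:320,340:600],None,fx=3,fy=3))"
```

```text
t: 1.35
tcp_pos: [0.508, 0.2681, 0.1269]
tcp_rot: [0.009, 1.0, -0.0, -0.001]
wrist_force: [-0.2, 0.3, -0.4]
gripper_width: 0.0383
finger_force: 0.0
pos [0.508  0.2681 0.1269] shift [-0.004 -0.004  0.208] turn -0.003 q6 -1.2 t 1.35
```

View pics/s1.png

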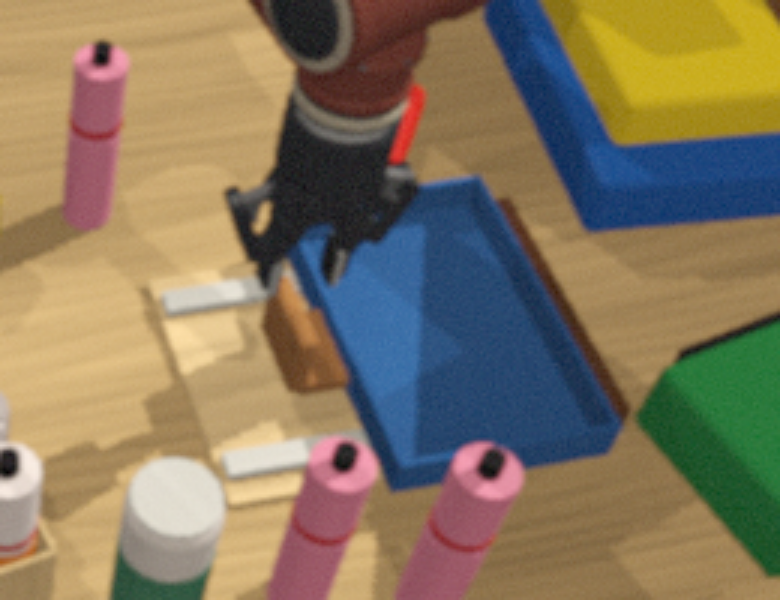

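The picture shows the fingers straddling the wooden grip (crop 300,320). I'll go down and close.

```bash
python3 -m jog '[0,0,0.1,0,0,0,0.2,0,0,0,0.21,0,0,0,0.21,0]'; python3 -m jog '[0,0,0,0,0,0,0,0,0,0,0,0,0,0,0,0]' -1 40;  python3 -m jog '[0,-0.06,0,0,0,-0.12,0,0,0,-0.18,0,0,0,-0.24,0,0,0,-0.3,0,0]'; python3 -m jog '[0,-0.06,0,0,0,-0.1,0,0,0,-0.1,0,0]'
```

```text
t: 1.9
tcp_pos: [0.5082, 0.2694, 0.0765]
tcp_rot: [0.008, 1.0, 0.0, 0.0]
wrist_force: [-0.2, -0.4, 0.3]
gripper_width: 0.0382
finger_force: 0.0
t: 2.4
tcp_pos: [0.5088, 0.2695, 0.0775]
tcp_rot: [0.008, 1.0, 0.0, 0.001]
wrist_force: [-0.9, -1.1, 5.5]
gripper_width: 0.0154
finger_force: 41.5
t: 3.02
tcp_pos: [0.508, 0.1945, 0.0775]
tcp_rot: [0.009, 1.0, 0.001, 0.002]
wrist_force: [1.1, 4.1, 5.7]
gripper_width: 0.0148
finger_force: 41.8
t: 3.4
tcp_pos: [0.5077, 0.1698, 0.0775]
tcp_rot: [0.009, 1.0, 0.002, 0.002]
wrist_force: [2.4, 5.9, 5.3]
gripper_width: 0.0153
finger_force: 42.1
```

```bash
python3 -m jog '[0,0,0,0,0,0,0,0,0,0,-0.15,0,0,0,-0.35,0,0,0,-0.6,0]' -0.1; python3 - <<'E'
from h import *
W=np.array([[0.6626,.0103],[.6145,.0023],[.5653,-.0059],[.5161,-.0144],[.4674,-.0226],[.4183,-.0304]])
m=W.mean(0);d=np.linalg.svd(W-m)[2][0];d*=np.sign(d[0])
print("yaw",np.degrees(np.arctan2(d[1],d[0])));F=m+np.outer([.125,.075,.025,-.025,-.075,-.125],d);print(F.round(4).tolist())
print("can,bottle",ray("top",(270,148),.18),ray("top",(394.5,143.5),.17))
im=viewer.get_image("top");cv2.imwrite("pics/top1.png",im[100:350,60:560])
to([*F[5],.24],np.arctan2(d[1],d[0])+np.pi/2)
E
```

```text
t: 4.03
tcp_pos: [0.5048, 0.1686, 0.2251]
tcp_rot: [0.009, 1.0, -0.001, -0.002]
wrist_force: [1.2, -0.7, 0.7]
gripper_width: 0.0386
finger_force: 0.0
yaw 9.506875393886554
[[0.664, 0.0105], [0.6147, 0.0023], [0.5654, -0.006], [0.516, -0.0142], [0.4667, -0.0225], [0.4174, -0.0308]]
can,bottle [[0.7070322  0.10756278 0.18      ]] [[ 0.71762292 -0.14972678  0.17      ]]
pos [0.5096 0.1696 0.2368] shift [ 0.354 -0.808 -0.019] turn -0.35 q6 -1.37 t 4.075
```

View pics/top1.png

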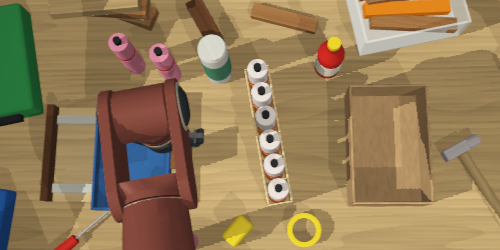

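The picture shows the tray pulled clear of the end stop (crop 48,150) and the rack and carton unchanged. First cartridge: the nearest one (crop 278,189).

```bash
python3 -m jog '[0.09,-0.2,0,-0.1,0.18,-0.4,0,-0.2,0.27,-0.6,0,-0.35,0.355,-0.808,0,-0.35,0.355,-0.808,0,-0.35]' 0.41 50; python3 -m jog '[0,0,0,0]';python3 -c "
from h import *
to([.4174,-.0308,.148],np.radians(99.5))
for i in range(3):print(manip.get_obs()['wrist_force'].round(2))"
```

```text
t: 4.7
tcp_pos: [0.4127, -0.034, 0.2252]
tcp_rot: [-0.08, 0.997, -0.0, -0.0]
wrist_force: [-0.8, 0.2, 0.4]
gripper_width: 0.0601
finger_force: 0.0
t: 4.82
tcp_pos: [0.4139, -0.0312, 0.2254]
tcp_rot: [-0.082, 0.997, 0.0, -0.0]
wrist_force: [-0.5, -0.7, 0.6]
gripper_width: 0.06
finger_force: 0.0
pos [ 0.4139 -0.0312  0.2254] shift [-0.014 -0.001  0.31 ] turn -0.001 q6 -1.99 t 4.825
[-0.49 -0.68  0.63]
[-0.49 -0.68  0.63]
[-0.49 -0.68  0.63]
```

```bash
python3 -m jog '[-0.012,0,0.1,0,-0.012,0,0.2,0,-0.012,0,0.31,0,-0.012,0,0.31,0]';python3 -c "
from h import *
to([.4174,-.0308,.148],np.radians(99.5))"; python3 -m jog '[0,0,0,0,0,0,0,0,0,0,0,0]' -1 50
```

```text
t: 5.32
tcp_pos: [0.4155, -0.0291, 0.1456]
tcp_rot: [-0.084, 0.996, 0.001, -0.003]
wrist_force: [-0.9, 0.3, -0.1]
gripper_width: 0.0608
finger_force: 0.0
pos [ 0.4155 -0.0291  0.1456] shift [-0.006 -0.008 -0.009] turn 0.006 q6 -1.99 t 5.325
t: 5.7
tcp_pos: [0.4177, -0.0307, 0.1495]
tcp_rot: [-0.083, 0.997, -0.0, 0.001]
wrist_force: [0.4, 0.9, 1.4]
gripper_width: 0.041
finger_force: 50.8
```

```bash
python3 -m jog '[0,0,-0.12,0,0,0,-0.25,0,0,0,-0.38,0,0,0,-0.48,0,0,0,-0.48,0]'; for i in 1 2 3; do python3 -m jog '[0,0,0,0]'|grep -E "force|tcp_pos"; done;python3 -c "
from h import *
cv2.imwrite('pics/s2.png',viewer.get_image('scene')[100:400,100:600])"
```

```text
t: 6.32
tcp_pos: [0.4179, -0.031, 0.2707]
tcp_rot: [-0.083, 0.997, -0.001, 0.002]
wrist_force: [0.5, -0.9, -3.5]
gripper_width: 0.0406
finger_force: 51.4
tcp_pos: [0.4164, -0.0306, 0.2669]
wrist_force: [-0.1, 0.1, -3.4]
finger_force: 51.4
tcp_pos: [0.4162, -0.0306, 0.2664]
wrist_force: [0.5, -0.1, -2.3]
finger_force: 51.4
tcp_pos: [0.4165, -0.0306, 0.267]
wrist_force: [-0.0, 0.2, -2.4]
finger_force: 51.4
```

View pics/s2.png

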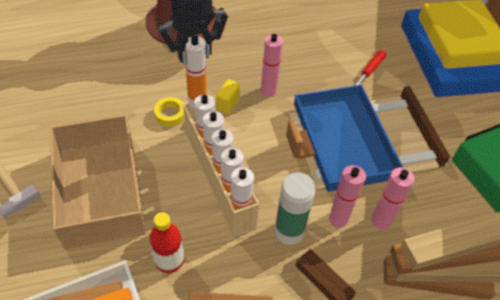

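The cartridge is out of the rack and held (crop 196,65), and nothing else has been disturbed. Next I'll average the weight.

```bash
for i in 1 2 3 4 5 6 7 8 9 10; do python3 -m jog '[0,0,0,0]'|grep wrist; done | awk '{gsub("]","");print $4;s+=$4}END{print "mean",s/NR}'
```

```text
-2.9
-1.5
-3.3
-2.9
-2.8
-1.2
-2.4
-3.2
-3.2
-2.5
mean -2.59
```

About 0.27–0.3 kg, so it goes in the tray, at the back row near the robot (x 0.413, y 0.325).

```bash
python3 -c "
from h import *
to([.413,.325,.27])"
```

```text
pos [ 0.4169 -0.0307  0.2683] shift [-0.22   1.406 -0.007] turn 0 q6 -1.99 t 8.0
```

```bash
python3 -m jog '[-0.02,0.14,0,0,-0.05,0.32,0,0,-0.08,0.5,0,0,-0.11,0.7,0,0,-0.14,0.9,0,0]'|grep -E "pos|force|width"; python3 -m jog '[-0.03,0.18,0,0,-0.06,0.36,0,0,-0.08,0.48,0,0,-0.08,0.506,0,0,-0.08,0.506,0,0]'|grep -E "pos|force|width";python3 -m jog '[0,0,0,0]'; python3 -c "
from h import *
to([.413,.325,.167])"
```

```text
tcp_pos: [0.4141, 0.1986, 0.2685]
wrist_force: [1.1, -0.5, -3.3]
gripper_width: 0.0408
finger_force: 51.8
tcp_pos: [0.413, 0.3249, 0.2681]
wrist_force: [-0.1, -0.5, -2.4]
gripper_width: 0.0413
finger_force: 51.9
t: 9.38
tcp_pos: [0.4132, 0.3241, 0.2683]
tcp_rot: [-0.082, 0.997, -0.0, 0.0]
wrist_force: [-0.1, 0.2, -2.0]
gripper_width: 0.0407
finger_force: 51.9
pos [0.4132 0.3241 0.2683] shift [0.    0.004 0.405] turn 0 q6 -1.21 t 9.375
```

```bash
python3 -m jog '[0,0,0.12,0,0,0,0.24,0,0,0,0.34,0,0,0,0.39,0,0,0,0.39,0]'|grep -E "pos|force|width"; python3 -m jog '[0,0,0.008,0,0,0,0.016,0,0,0,0.016,0]'|grep -E "pos|force|width"
```

```text
tcp_pos: [0.4129, 0.3243, 0.1702]
wrist_force: [-0.0, -0.7, -2.0]
gripper_width: 0.0411
finger_force: 37.3
tcp_pos: [0.4133, 0.3252, 0.1673]
wrist_force: [-0.2, 0.1, -2.8]
gripper_width: 0.041
finger_force: 50.6
```

```bash
for i in 1 2 3; do python3 -m jog '[0,0,0.008,0,0,0,0.008,0]'|grep -E "pos|wrist"; done
```

```text
tcp_pos: [0.4135, 0.3253, 0.1655]
wrist_force: [-0.8, -0.2, 0.2]
tcp_pos: [0.4141, 0.3254, 0.1654]
wrist_force: [-2.2, -1.8, 8.9]
tcp_pos: [0.4146, 0.326, 0.1654]
wrist_force: [-4.5, -2.6, 15.7]
```

```bash
python3 -m jog '[0,0,-0.012,0,0,0,-0.012,0]'|grep -E "pos|wrist";python3 -m jog '[0,0,-0.012,0,0,0,-0.012,0,0,0,-0.12,0,0,0,-0.26,0,0,0,-0.4,0]' 0.41|grep -E "pos|wrist|width"; python3 -m jog '[0,0,0,0]' >/dev/null; python3 -c "
from h import *
to([.4667,-.0225,.27])"; for i in 1 2 3 4 5 6; do python3 -m jog '[0,0,0,0]'|grep wrist; done | awk '{gsub("]","");print $4;s+=$4}END{print "mean",s/NR}'
```

```text
tcp_pos: [0.4138, 0.3256, 0.1654]
wrist_force: [-1.3, -0.0, 6.4]
tcp_pos: [0.4128, 0.3248, 0.264]
wrist_force: [0.2, -0.2, 0.3]
gripper_width: 0.0603
pos [0.4145 0.3258 0.2672] shift [ 0.024 -1.409 -0.014] turn 0 q6 -1.21 t 12.125
-0.3
-0.5
0.2
0.2
-0.1
0.8
mean 0.05
```

```bash
python3 -m jog '[0,-0.2,0,0,0.01,-0.42,0,0,0.02,-0.64,0,0,0.02,-0.86,0,0,0.02,-1,0,0]'|grep -E "pos|width"; python3 -m jog '[0,-0.2,0.05,0,0,-0.38,0.1,0,0,-0.41,0.15,0,0,-0.41,0.15,0,0,-0.41,0.15,0]'|grep -E "pos|width"; python3 -c "
from h import *
to([.4667,-.0225,.1485],np.radians(99.5))"
```

```text
tcp_pos: [0.4496, 0.0755, 0.2641]
gripper_width: 0.0601
tcp_pos: [0.4665, -0.0225, 0.2267]
gripper_width: 0.0606
pos [ 0.4665 -0.0225  0.2267] shift [-0.001 -0.     0.313] turn 0.003 q6 -1.95 t 14.125
```

Lower, grip, lift and weigh.

```bash
python3 -m jog '[0,0,0.1,0,0,0,0.2,0,0,0,0.3,0,0,0,0.313,0,0,0,0.313,0]'|grep -E "pos"; python3 -m jog '[0,0,0,0,0,0,0,0,0,0,0,0]' -1 50|grep -E "pos|width|finger"; python3 -m jog '[0,0,-0.12,0,0,0,-0.25,0,0,0,-0.38,0,0,0,-0.48,0,0,0,-0.48,0]' |grep -E "pos|width|finger";python3 -m jog '[0,0,0,0,0,0,0,0]'>/dev/null;for i in 1 2 3 4 5 6 7 8 9 10; do python3 -m jog '[0,0,0,0]'|grep wrist; done | awk '{gsub("]","");print $4;s+=$4}END{print "mean",s/NR}';python3 -c "
from h import *
to([.463,.325,.27])"
```

```text
tcp_pos: [0.4669, -0.0229, 0.1491]
tcp_pos: [0.4676, -0.0237, 0.1499]
gripper_width: 0.0412
finger_force: 51.5
tcp_pos: [0.4669, -0.0236, 0.2691]
gripper_width: 0.0408
finger_force: 52.8
-4.5
-4.1
-4.6
-3.5
-4.4
-4.0
-5.2
-5.0
-4.2
-3.8
mean -4.33
pos [ 0.4664 -0.0235  0.2681] shift [-0.217  1.377 -0.008] turn 0 q6 -1.95 t 17.25
```

Heavy (~440 g), so it goes in the tray at x 0.463.

```bash
python3 -m jog '[-0.02,0.14,0,0,-0.05,0.32,0,0,-0.08,0.5,0,0,-0.11,0.7,0,0,-0.14,0.9,0,0]'|grep -E "pos"; python3 -m jog '[-0.03,0.18,0,0,-0.06,0.36,0,0,-0.077,0.45,0,0,-0.077,0.477,0,0,-0.077,0.477,0,0]'|grep -E "pos|finger|width";python3 -m jog '[0,0,0.12,0,0,0,0.24,0,0,0,0.34,0,0,0,0.39,0,0,0,0.39,0]'|grep -E "pos|force|width"; for i in 1 2; do python3 -m jog '[0,0,0.008,0,0,0,0.008,0]'|grep -E "pos|wrist"; done
```

```text
tcp_pos: [0.4636, 0.2058, 0.2682]
tcp_pos: [0.463, 0.3245, 0.2678]
gripper_width: 0.041
finger_force: 53.3
tcp_pos: [0.4628, 0.324, 0.1698]
wrist_force: [1.0, -0.8, -5.2]
gripper_width: 0.0407
finger_force: 53.4
tcp_pos: [0.4637, 0.3252, 0.1698]
wrist_force: [-0.1, -0.3, -4.1]
tcp_pos: [0.463, 0.3251, 0.1666]
wrist_force: [0.8, -0.4, -4.3]
```

```bash
python3 -m jog '[0,0,0,0,0,0,0,0,0,0,-0.12,0,0,0,-0.26,0,0,0,-0.4,0]' 0.41|grep -E "width"; python3 -m jog '[0,0,0,0]' >/dev/null; python3 -c "
from h import *
to([.516,-.0142,.228],np.radians(99.5))
cv2.imwrite('pics/s3.png',viewer.get_image('scene')[100:400,100:600])"
```

```text
gripper_width: 0.0602
pos [0.465  0.3261 0.2717] shift [ 0.025 -1.377  0.171] turn 0.0 q6 -1.26 t 20.375
```

View pics/s3.png

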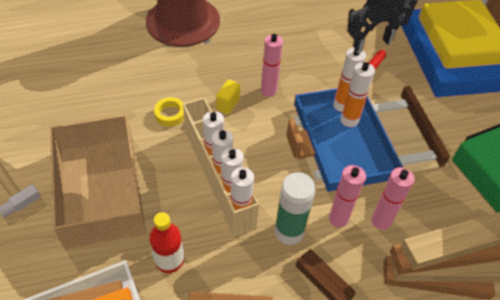

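The picture shows two cartridges standing in the tray at crop (347,85) and (357,95), with four left in the rack. Next: cell d.

```bash
python3 -m jog '[0,-0.2,0,0,0.01,-0.42,0,0,0.02,-0.64,0,0,0.02,-0.86,0,0,0.02,-1,0,0]'|grep -E "pos|width"; python3 -m jog '[0.005,-0.2,0.05,0,0.005,-0.35,0.1,0,0.005,-0.377,0.17,0,0.005,-0.377,0.17,0,0.005,-0.377,0.17,0]'|grep -E "pos|width"; python3 -c "
from h import *
to([.516,-.0142,.1485],np.radians(99.5))"
```

```text
tcp_pos: [0.4989, 0.0755, 0.265]
gripper_width: 0.0599
tcp_pos: [0.5136, -0.0144, 0.2239]
gripper_width: 0.0603
pos [ 0.5136 -0.0144  0.2239] shift [-0.01  -0.001  0.301] turn 0.003 q6 -1.91 t 21.675
```

```bash
python3 -m jog '[-0.007,0,0.1,0,-0.007,0,0.2,0,-0.007,0,0.29,0,-0.007,0,0.306,0,-0.007,0,0.306,0]'|grep -E "pos"; python3 -m jog '[0,0,0,0,0,0,0,0,0,0,0,0]' -1 50|grep -E "pos|width|finger"; python3 -m jog '[0,0,-0.12,0,0,0,-0.25,0,0,0,-0.38,0,0,0,-0.48,0,0,0,-0.48,0]' |grep -E "pos|width|finger";python3 -m jog '[0,0,0,0,0,0,0,0]'>/dev/null;for i in 1 2 3 4 5 6 7 8 9 10; do python3 -m jog '[0,0,0,0]'|grep wrist; done | awk '{gsub("]","");print $4;s+=$4}END{print "mean",s/NR}';python3 -c "
from h import *
to([.513,.325,.27]);to([.521,-.274,.27])"
```

```text
tcp_pos: [0.5159, -0.0147, 0.1485]
tcp_pos: [0.5167, -0.0154, 0.1494]
gripper_width: 0.041
finger_force: 50.8
tcp_pos: [0.5164, -0.0155, 0.2696]
gripper_width: 0.0408
finger_force: 51.0
-1.4
-2.5
-1.8
-1.2
-0.7
-1.3
-1.9
-0.9
-0.3
-1.1
mean -1.31
pos [ 0.5155 -0.0152  0.2676] shift [-0.215  1.344 -0.01 ] turn 0 q6 -1.91 t 24.8
pos [ 0.5155 -0.0152  0.2676] shift [ 0.149 -1.024 -0.01 ] turn 0 q6 -1.91 t 24.8
```

Light (~135 g), so it goes in the carton. First I'll check whether the carton has moved.

```bash
cat >> h.py <<'E'
def carton():
    a=cv2.imread("pics/top0.png");im=viewer.get_image("top");K=cv2.cvtColor
    for n,(u,v,w,h) in dict(all=(400,178,100,130),right=(450,178,50,130),far=(400,178,100,60)).items():
        e=lambda x:cv2.Canny(cv2.GaussianBlur(K(x,6),(3,3),0),40,100)
        r=cv2.matchTemplate(cv2.GaussianBlur(e(im[v-40:v+h+40,u-40:u+w+40]),(5,5),0),cv2.GaussianBlur(e(a[v:v+h,u:u+w]),(5,5),0),5)
        _,s,_,l=cv2.minMaxLoc(r);d=np.array(l)-40
        p=ray("top",[(451,244),(451+d[0],244+d[1])],.09);print(n,"px shift",d,"score",round(s,2),"world shift",(p[1]-p[0])[:2].round(3))
    return im
E
python3 -c "
from h import *
cv2.imwrite('pics/t3.png',carton())"
```

```text
all px shift [0 0] score 0.75 world shift [0. 0.]
right px shift [0 0] score 0.71 world shift [0. 0.]
far px shift [0 0] score 0.81 world shift [0. 0.]
```

```bash
python3 -m jog '[0.03,-0.16,0,0,0.06,-0.34,0,0,0.09,-0.54,0,0,0.12,-0.74,0,0,0.14,-0.94,0,0]'|grep -E "pos"; python3 -m jog '[0.01,-0.08,0,0,0.01,-0.084,0,0,0.01,-0.084,0,0]'|grep -E "pos|finger|width"; python3 -c "
from h import *
to([.521,-.274,.1535]);carton()"
```

```text
tcp_pos: [0.5197, -0.2545, 0.2677]
tcp_pos: [0.5209, -0.2728, 0.2674]
gripper_width: 0.0409
finger_force: 51.3
pos [ 0.5209 -0.2728  0.2674] shift [ 0.001 -0.005  0.456] turn 0 q6 -2.35 t 25.85
all px shift [0 0] score 0.19 world shift [0. 0.]
right px shift [ 40 -21] score 0.13 world shift [ 0.045 -0.088]
far px shift [0 0] score 0.4 world shift [0. 0.]
```

```bash
python3 -m jog '[0,0,0.12,0,0,0,0.24,0,0,0,0.36,0,0,0,0.44,0,0,0,0.44,0]'|grep -E "pos|force|width"; for i in 1 2; do python3 -m jog '[0,0,0.008,0,0,0,0.008,0]'|grep -E "pos|wrist"; done; python3 -m jog '[0,0,0,0,0,0,0,0,0,0,-0.12,0,0,0,-0.26,0,0,0,-0.46,0]' 0.41|grep -E "width"; python3 -m jog '[0,0,0,0]' >/dev/null; python3 -c "
from h import *
to([.5654,-.006,.228],np.radians(99.5))"
```

```text
tcp_pos: [0.52, -0.2725, 0.1558]
wrist_force: [0.1, -0.1, -0.6]
gripper_width: 0.0406
finger_force: 51.3
tcp_pos: [0.5216, -0.2743, 0.1571]
wrist_force: [0.3, -0.1, -0.9]
tcp_pos: [0.5209, -0.274, 0.1538]
wrist_force: [0.0, -0.1, -1.0]
gripper_width: 0.0601
pos [ 0.5229 -0.2754  0.275 ] shift [-0.344  1.036  0.183] turn 0.0 q6 -2.35 t 27.775
```

```bash
python3 -m jog '[-0.07,0.2,0,0,-0.14,0.4,0,0,-0.21,0.6,0,0,-0.28,0.8,0,0,-0.335,0.98,0,0]'|grep -E "pos"; python3 -m jog '[-0.007,0.054,0.08,0,-0.007,0.054,0.18,0,-0.007,0.054,0.18,0]'|grep -E "pos"; python3 -c "
from h import *
to([.5654,-.006,.1485],np.radians(99.5))
cv2.imwrite('pics/s4.png',viewer.get_image('scene')[100:400,100:600])"
```

```text
tcp_pos: [0.5626, -0.0165, 0.2675]
tcp_pos: [0.5602, -0.005, 0.2193]
pos [ 0.5602 -0.005   0.2193] shift [-0.022 -0.008  0.283] turn -0.0 q6 -1.88 t 28.775
```

View pics/s4.png

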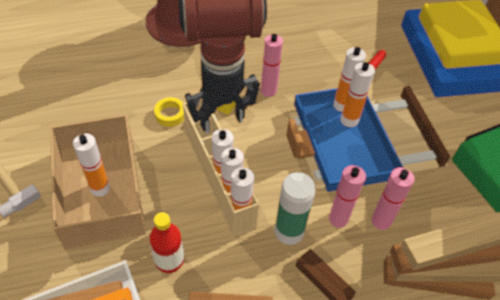

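The picture shows the light cartridge standing in the carton (92,165), two in the tray, and the gripper over cell c.

```bash
python3 -m jog '[-0.01,-0.002,0.1,0,-0.014,-0.004,0.2,0,-0.014,-0.004,0.26,0,-0.014,-0.004,0.26,0]'|grep -E "pos"; python3 -m jog '[0,0,0,0]' |grep pos; python3 -c "
from h import *
to([.5654,-.006,.1485],np.radians(99.5))"
```

```text
tcp_pos: [0.5655, -0.0056, 0.1577]
tcp_pos: [0.5668, -0.0055, 0.1599]
pos [ 0.5668 -0.0055  0.1599] shift [ 0.006 -0.001  0.046] turn -0.0 q6 -1.88 t 29.45
```

```bash
python3 -m jog '[0.004,0,0.044,0,0.004,0,0.044,0]'|grep -E "pos"; python3 -m jog '[0,0,0,0,0,0,0,0,0,0,0,0]' -1 50|grep -E "pos|width|finger"; python3 -m jog '[0,0,-0.12,0,0,0,-0.25,0,0,0,-0.38,0,0,0,-0.48,0,0,0,-0.48,0]' |grep -E "pos|width|finger";python3 -m jog '[0,0,0,0,0,0,0,0]'>/dev/null;for i in 1 2 3 4 5 6 7 8 9 10; do python3 -m jog '[0,0,0,0]'|grep wrist; done | awk '{gsub("]","");print $4;s+=$4}END{print "mean",s/NR}';python3 -c "
from h import *
to([.513,.325,.27]);to([.571,-.274,.27]);carton()"
```

```text
tcp_pos: [0.5644, -0.0053, 0.1467]
tcp_pos: [0.5652, -0.0055, 0.1478]
gripper_width: 0.041
finger_force: 50.6
tcp_pos: [0.566, -0.0054, 0.2697]
gripper_width: 0.0411
finger_force: 51.7
-2.9
-2.7
-2.2
-1.9
-2.3
-2.9
-2.6
-2.9
-1.8
-3.1
mean -2.53
pos [ 0.565  -0.0054  0.2676] shift [-0.013  1.338 -0.01 ] turn 0 q6 -1.88 t 32.2
pos [ 0.565  -0.0054  0.2676] shift [ 0.154 -1.064 -0.01 ] turn 0 q6 -1.88 t 32.2
all px shift [0 0] score 0.62 world shift [0. 0.]
right px shift [0 0] score 0.57 world shift [0. 0.]
far px shift [0 0] score 0.62 world shift [0. 0.]
```

~258 g, so it goes in the tray (x 0.515).

```bash
python3 -m jog '[0,0.14,0,0,0,0.32,0,0,-0.01,0.5,0,0,-0.015,0.7,0,0,-0.02,0.9,0,0]'|grep -E "pos"; python3 -m jog '[0,0.18,0,0,0,0.36,0,0,0,0.42,0,0,0,0.438,0,0,0,0.438,0,0]'|grep -E "pos|finger|width";python3 -m jog '[0,0,0.12,0,0,0,0.24,0,0,0,0.34,0,0,0,0.39,0,0,0,0.39,0]'|grep -E "pos|force|width"; for i in 1 2; do python3 -m jog '[0,0,0.006,0,0,0,0.006,0]'|grep -E "pos|wrist"; done
```

```text
tcp_pos: [0.5325, 0.2188, 0.2677]
tcp_pos: [0.515, 0.3246, 0.2675]
gripper_width: 0.0411
finger_force: 51.9
tcp_pos: [0.5146, 0.3244, 0.1693]
wrist_force: [0.7, 0.3, -3.1]
gripper_width: 0.0411
finger_force: 52.0
tcp_pos: [0.5154, 0.3255, 0.1699]
wrist_force: [-0.4, -0.2, -1.6]
tcp_pos: [0.5147, 0.3254, 0.1672]
wrist_force: [0.0, 0.1, -2.8]
```

```bash
python3 -m jog '[0,0,0.008,0,0,0,0.008,0]'|grep -E "pos|wrist";python3 -m jog '[0,0,0,0,0,0,0,0,0,0,-0.12,0,0,0,-0.26,0,0,0,-0.41,0]' 0.41|grep -E "width"; python3 -m jog '[0,0,0,0]' >/dev/null; python3 -c "
from h import *
to([.6147,.0023,.228],np.radians(99.5))"
```

```text
tcp_pos: [0.5145, 0.3252, 0.1647]
wrist_force: [-0.0, -0.3, -3.8]
gripper_width: 0.0605
pos [0.5166 0.3263 0.2729] shift [-0.171 -1.343  0.178] turn 0.001 q6 -1.3 t 35.625
```

```bash
python3 -m jog '[-0.02,-0.2,0,0,-0.05,-0.42,0,0,-0.08,-0.64,0,0,-0.11,-0.86,0,0,-0.13,-1,0,0]'|grep -E "pos|width"; python3 -m jog '[-0.04,-0.2,0.05,0,-0.041,-0.33,0.1,0,-0.041,-0.343,0.17,0,-0.041,-0.343,0.178,0,-0.041,-0.343,0.178,0]'|grep -E "pos"; python3 -m jog '[0,0,0,0,0,0,0,0]'|grep pos; python3 -c "
from h import *
to([.6147,.0023,.1485],np.radians(99.5))"
```

```text
tcp_pos: [0.5881, 0.0817, 0.2663]
gripper_width: 0.0605
tcp_pos: [0.612, 0.0024, 0.2227]
tcp_pos: [0.6126, 0.0019, 0.2239]
pos [0.6126 0.0019 0.2239] shift [-0.008  0.     0.302] turn 0.002 q6 -1.86 t 37.125
```

```bash
python3 -m jog '[-0.006,0,0.1,0,-0.006,0,0.2,0,-0.006,0,0.29,0,-0.006,0,0.302,0,-0.006,0,0.302,0]'|grep -E "pos"; python3 -m jog '[0,0,0,0,0,0,0,0,0,0,0,0]' -1 50|grep -E "pos|width|finger"; python3 -m jog '[0,0,-0.12,0,0,0,-0.25,0,0,0,-0.38,0,0,0,-0.48,0,0,0,-0.48,0]' |grep -E "pos|width|finger";python3 -m jog '[0,0,0,0,0,0,0,0]'>/dev/null;for i in 1 2 3 4 5 6 7 8 9 10; do python3 -m jog '[0,0,0,0]'|grep wrist; done | awk '{gsub("]","");print $4;s+=$4}END{print "mean",s/NR}';python3 -c "
from h import *
to([.566,.325,.27]);to([.573,-.274,.27]);carton()"
```

```text
tcp_pos: [0.6142, 0.0016, 0.1484]
tcp_pos: [0.6149, 0.0014, 0.1494]
gripper_width: 0.0412
finger_force: 50.9
tcp_pos: [0.6146, 0.0015, 0.2694]
gripper_width: 0.0408
finger_force: 51.3
-2.6
-1.9
-1.5
-3.0
-1.5
-2.1
-1.8
-2.4
-2.4
-2.4
mean -2.16
pos [0.6138 0.0015 0.2675] shift [-0.025  1.308 -0.01 ] turn 0 q6 -1.86 t 40.25
pos [0.6138 0.0015 0.2675] shift [ 0.343 -1.06  -0.01 ] turn 0 q6 -1.86 t 40.25
all px shift [0 0] score 0.62 world shift [0. 0.]
right px shift [0 0] score 0.66 world shift [0. 0.]
far px shift [0 0] score 0.63 world shift [0. 0.]
```

Right at the limit, so ten more samples.

```bash
for i in 1 2 3 4 5 6 7 8 9 10 11 12; do python3 -m jog '[0,0,0,0]'|grep wrist; done | awk '{gsub("]","");s+=$4}END{print "mean",s/NR}'
```

```text
mean -2.025
```

~210 g, so it's a light one by the instruction: carton at x 0.573.

```bash
python3 -m jog '[0.06,-0.16,0,0,0.13,-0.34,0,0,0.2,-0.54,0,0,0.27,-0.74,0,0,0.32,-0.94,0,0]'|grep -E "pos"; python3 -m jog '[0.023,-0.11,0,0,0.023,-0.12,0,0,0.023,-0.12,0,0]'|grep -E "pos|finger|width"; python3 -m jog '[0,0,0.12,0,0,0,0.24,0,0,0,0.36,0,0,0,0.44,0,0,0,0.44,0]'|grep -E "pos|force|width"; for i in 1 2; do python3 -m jog '[0,0,0.008,0,0,0,0.008,0]'|grep -E "pos|wrist"; done
```

```text
tcp_pos: [0.5733, -0.2451, 0.2678]
tcp_pos: [0.5731, -0.2735, 0.2674]
gripper_width: 0.0412
finger_force: 51.7
tcp_pos: [0.5722, -0.2726, 0.1555]
wrist_force: [0.3, 1.0, -2.3]
gripper_width: 0.0408
finger_force: 51.9
tcp_pos: [0.5738, -0.2744, 0.1572]
wrist_force: [-1.1, -1.0, -2.5]
tcp_pos: [0.5731, -0.2741, 0.1538]
wrist_force: [-1.0, 0.9, -2.0]
```

```bash
python3 -m jog '[0,0,0.006,0,0,0,0.006,0]'|grep -E "pos|wrist"; python3 -m jog '[0,0,0,0,0,0,0,0,0,0,-0.12,0,0,0,-0.26,0,0,0,-0.46,0]' 0.41|grep -E "width";for i in 1 2 3 4 5 6 ; do python3 -m jog '[0,0,0,0]'|grep wrist; done | awk '{gsub("]","");s+=$4}END{print "free mean",s/NR}'; python3 -c "
from h import *
to([.664,.0105,.228],np.radians(99.5))"
```

```text
tcp_pos: [0.5729, -0.274, 0.1518]
wrist_force: [0.1, 0.3, -2.1]
gripper_width: 0.0603
free mean 0
pos [ 0.573  -0.274   0.2667] shift [-0.547  1.062  0.155] turn 0.0 q6 -2.3 t 45.55
```

```bash
python3 -m jog '[-0.1,0.2,0,0,-0.2,0.4,0,0,-0.3,0.6,0,0,-0.4,0.79,0,0,-0.5,0.98,0,0]'|grep -E "pos"; python3 -m jog '[-0.045,0.08,0.08,0,-0.045,0.082,0.15,0,-0.045,0.082,0.15,0,-0.045,0.082,0.15,0,-0.045,0.082,0.15,0]'|grep -E "pos"; python3 -c "
from h import *
to([.664,.0105,.1485],np.radians(99.5))"
```

```text
tcp_pos: [0.6562, -0.01, 0.2672]
tcp_pos: [0.6639, 0.0091, 0.2307]
pos [0.6639 0.0091 0.2307] shift [-0.001  0.005  0.329] turn -0.003 q6 -1.83 t 46.8
```

```bash
python3 -m jog '[0,0.004,0.1,0,0,0.004,0.2,0,0,0.004,0.3,0,0,0.004,0.329,0,0,0.004,0.329,0]'|grep -E "pos"; python3 -m jog '[0,0,0,0,0,0,0,0,0,0,0,0]' -1 50|grep -E "pos|width|finger"; python3 -m jog '[0,0,-0.12,0,0,0,-0.25,0,0,0,-0.38,0,0,0,-0.48,0,0,0,-0.48,0]' |grep -E "pos|width|finger";python3 -m jog '[0,0,0,0,0,0,0,0]'>/dev/null;for i in 1 2 3 4 5 6 7 8 9 10; do python3 -m jog '[0,0,0,0]'|grep wrist; done | awk '{gsub("]","");print $4;s+=$4}END{print "mean",s/NR}';python3 -c "
from h import *
to([.567,.325,.27]);to([.468,-.274,.27]);carton()"
```

```text
tcp_pos: [0.6635, 0.011, 0.1477]
tcp_pos: [0.6646, 0.011, 0.1494]
gripper_width: 0.0414
finger_force: 50.8
tcp_pos: [0.6642, 0.0115, 0.2693]
gripper_width: 0.0412
finger_force: 51.8
-1.7
-1.9
-3.4
-2.6
-2.4
-1.9
-2.1
-3.0
-2.7
-2.0
mean -2.37
pos [0.6634 0.0113 0.2673] shift [ 0.173  1.301 -0.011] turn 0 q6 -1.83 t 49.925
pos [0.6634 0.0113 0.2673] shift [ 0.959 -0.996 -0.011] turn 0 q6 -1.83 t 49.925
all px shift [0 0] score 0.52 world shift [0. 0.]
right px shift [0 0] score 0.51 world shift [0. 0.]
far px shift [0 0] score 0.42 world shift [0. 0.]
```

~240 g, so it goes in the tray (x 0.567), moving clear of the spray can first.

```bash
python3 -m jog '[0.1,0,0,0,0.19,0.1,0,0,0.19,0.3,0,0,0.18,0.5,0,0,0.175,0.7,0,0]'|grep -E "pos"; python3 -m jog '[0,0.2,0,0,0,0.38,0,0,0,0.55,0,0,0,0.601,0,0,0,0.601,0,0]'|grep -E "pos|finger|width";python3 -m jog '[0,0,0,0,0,0,0,0]'|grep pos;python3 -m jog '[0,0,0.12,0,0,0,0.24,0,0,0,0.34,0,0,0,0.39,0,0,0,0.39,0]'|grep -E "pos|force|width"; for i in 1 2; do python3 -m jog '[0,0,0.006,0,0,0,0.006,0]'|grep -E "pos|wrist"; done
```

```text
tcp_pos: [0.591, 0.178, 0.2676]
tcp_pos: [0.5663, 0.3252, 0.2672]
gripper_width: 0.0408
finger_force: 51.9
tcp_pos: [0.5669, 0.3236, 0.2673]
tcp_pos: [0.5662, 0.3242, 0.1689]
wrist_force: [0.1, 0.1, -4.2]
gripper_width: 0.0409
finger_force: 52.0
tcp_pos: [0.5672, 0.3251, 0.1698]
wrist_force: [0.8, -1.1, -2.2]
tcp_pos: [0.5665, 0.3249, 0.167]
wrist_force: [0.5, -1.0, -3.4]
```

Release, rise, and look.

```bash
python3 -m jog '[0,0,0.004,0,0,0,0.004,0]'|grep -E "pos|wrist"; python3 -m jog '[0,0,0,0,0,0,0,0,0,0,-0.12,0,0,0,-0.26,0,0,0,-0.41,0]' 0.41|grep -E "width"; python3 -m jog '[0,-0.2,0,0,0,-0.4,0,0,0,-0.6,0,0.2,0,-0.75,0,0.35,0,-0.75,0,0.35]' -0.1|grep -E "pos"; python3 -m jog '[0,0,0,0,0,0,0,0]'|grep pos; python3 -c "
from h import *
to([.508,.1695,.16],np.radians(89))
cv2.imwrite('pics/s5.png',viewer.get_image('scene')[100:400,100:600]);cv2.imwrite('pics/t5.png',carton())"
```

```text
tcp_pos: [0.5664, 0.3248, 0.1656]
wrist_force: [-0.1, -0.7, -2.2]
gripper_width: 0.0603
tcp_pos: [0.5981, 0.1377, 0.269]
tcp_pos: [0.5973, 0.141, 0.2685]
pos [0.5973 0.141  0.2685] shift [0.359 0.108 0.434] turn 0.004 q6 -1.44 t 54.35
all px shift [-1  1] score 0.44 world shift [-0.002  0.002]
right px shift [-1  1] score 0.48 world shift [-0.002  0.002]
far px shift [-1  1] score 0.33 world shift [-0.002  0.002]
```

View pics/s5.png

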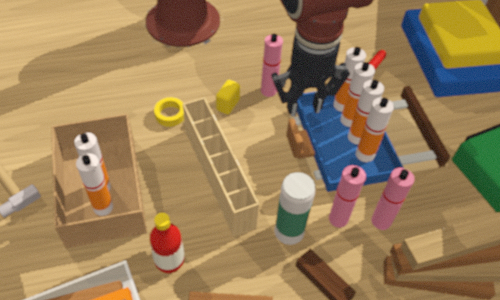

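All six are sorted: four standing in the tray (crop 350–375, 60–140), two in the carton (90,165), rack empty. Now back to the tray grip.

```bash
python3 -m jog '[0.12,0.04,0,0,0.24,0.08,0.05,0,0.359,0.108,0.15,0,0.359,0.108,0.3,0,0.359,0.108,0.434,0]' -0.1|grep pos; python3 -m jog '[0,0,0,0,0,0,0,0]'|grep pos; python3 -c "
from h import *
to([.508,.1697,.0775],np.radians(89))"
```

```text
tcp_pos: [0.5076, 0.1694, 0.1589]
tcp_pos: [0.509, 0.169, 0.1613]
pos [0.509  0.169  0.1613] shift [0.004 0.003 0.335] turn 0.002 q6 -1.37 t 55.325
```

```bash
python3 -m jog '[0,0.003,0.1,0,0,0.003,0.2,0,0,0.003,0.3,0,0,0.003,0.335,0,0,0.003,0.335,0]'|grep -E "pos|wrist"; python3 -m jog '[0,0,0,0,0,0,0,0,0,0,0,0,0,0,0,0]' -1 40|grep -E "pos|force|width";  python3 -m jog '[0,0.01,0,0,0,0.025,0,0,0,0.04,0,0,0,0.055,0,0,0,0.07,0,0]'|grep -E "pos|force";python3 -m jog '[0,0.015,0,0,0,0.03,0,0,0,0.045,0,0,0,0.06,0,0,0,0.075,0,0]'|grep -E "pos|force";python3 -m jog '[0,0.015,0,0,0,0.03,0,0,0,0.045,0,0,0,0.06,0,0,0,0.075,0,0]'|grep -E "pos|force";python3 -m jog '[0,0.015,0,0,0,0.03,0,0,0,0.045,0,0,0,0.06,0,0,0,0.075,0,0]'|grep -E "pos|force"
```

```text
tcp_pos: [0.5089, 0.1694, 0.077]
wrist_force: [-0.0, 0.3, 0.1]
tcp_pos: [0.5095, 0.1698, 0.078]
wrist_force: [-0.4, 2.6, 6.2]
gripper_width: 0.0152
finger_force: 40.6
tcp_pos: [0.5096, 0.1862, 0.0779]
wrist_force: [-2.4, -3.2, 7.4]
finger_force: 40.9
tcp_pos: [0.5099, 0.205, 0.078]
wrist_force: [-2.1, -4.0, 8.4]
finger_force: 40.9
tcp_pos: [0.5101, 0.2238, 0.078]
wrist_force: [-2.4, -2.9, 8.7]
finger_force: 41.0
tcp_pos: [0.5103, 0.2426, 0.0779]
wrist_force: [-2.7, -4.0, 8.6]
finger_force: 41.0
```

```bash
python3 -m jog '[0,0.015,0,0,0,0.03,0,0,0,0.045,0,0,0,0.06,0,0,0,0.075,0,0]'|grep -E "pos|force";python3 -m jog '[0,0.012,0,0,0,0.022,0,0,0,0.03,0,0,0,0.035,0,0,0,0.04,0,0]'|grep -E "pos|force";python3 -m jog '[0,0,0,0,0,0,0,0]'|grep -E "pos|force"
```

```text
tcp_pos: [0.5105, 0.2614, 0.078]
wrist_force: [-4.1, -4.5, 8.4]
finger_force: 41.0
tcp_pos: [0.5106, 0.27, 0.078]
wrist_force: [-4.9, -11.7, 11.7]
finger_force: 41.4
tcp_pos: [0.5106, 0.27, 0.078]
wrist_force: [-5.6, -9.5, 10.8]
finger_force: 41.3
```

The end stop is reached (position stuck, force rising). Release, rise, retreat, check.

```bash
python3 -m jog '[0,0,0,0,0,0,0,0,0,0,0,0]' -0.2|grep -E "pos|width"; python3 -m jog '[0,0,-0.1,0,0,0,-0.25,0,0,0,-0.4,0,0,0,-0.55,0,0,0,-0.7,0]'|grep -E "pos"; python3 -m jog '[0.1,-0.15,0,0,0.2,-0.35,0,0,0.3,-0.55,0,0,0.35,-0.75,0,0,0.35,-0.75,0,0]'|grep -E "pos|wrist"; python3 -m jog '[0,0,0,0,0,0,0,0,0,0,0,0,0,0,0,0]'|grep wrist; python3 -c "
from h import *
a=viewer.get_image('scene')[100:400,100:600];b=carton()[90:380,60:560]
cv2.imwrite('pics/s6.png',np.vstack([a,b]))"
```

```text
tcp_pos: [0.5098, 0.2717, 0.0757]
gripper_width: 0.0343
tcp_pos: [0.5097, 0.2718, 0.252]
tcp_pos: [0.4187, 0.0836, 0.251]
wrist_force: [0.5, 1.0, 0.3]
wrist_force: [-0.0, -0.4, 0.0]
all px shift [-1  1] score 0.52 world shift [-0.002  0.002]
right px shift [-1  1] score 0.53 world shift [-0.002  0.002]
far px shift [-1  1] score 0.42 world shift [-0.002  0.002]
```

View pics/s6.png

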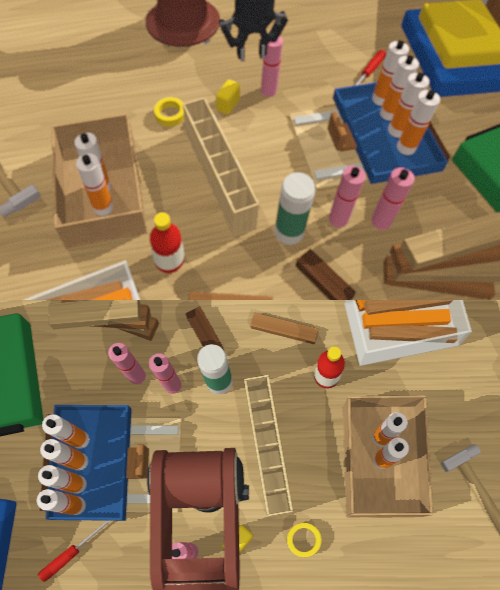

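The picture shows the tray back at its home pixel (right edge 190 in the full image, as at the start), with four cartridges standing in it and two in the carton. The bottle and can are upright and the gripper is free.

```bash
python3 -c "
from bench import manip
print(manip.sign_off())"
```

```text
the job is handed in; nothing more can be done
None
```

I sorted all six cartridges and handed the job in (no verdict came back): four heavy ones are in the tray, two light ones in the box, the tray is home against its stop, and the bottle and can are upright. Three weighed close to the 220 g limit: about 210 g (box), and 240 g and 258 g (tray).

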